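# Lock the bread-tin ramp's gate with its headed pin

### The job

The spray can is in the way in front of the bread-tin ramp: first stand it upright in the green tray. Then take the red-headed pin from its stand and push it through the yellow fork and the gate bar's lug until the underside of its head sits fully home on the fork, and let go; if the tip catches on the spring-held lug, ease it in at a slant instead of forcing or ramming it. Leave the goods standing around it where they are.

Things in the scene. Friction and masses are not known exactly. Their poses are not given: they have to be found in the camera images.
- fork: yellow fork at the ramp's low end, fixed: two 60 x 60 mm plates, 12 mm thick, 18 mm apart (42 mm over all), an 18 mm hole through both; free space below. Origin: centre of the hole at the upper plate's face, 140 mm above the table. z points out of the hole along its axis, leaning 30 degrees from vertical to the robot's side; y level, along the gate bar to its hinge; x up the ramp
- gate: aluminium gate bar across the ramp. Its end, the lug, 50 x 50 x 14 mm with an 18 mm hole, lies midway between the fork's plates; a spring holds the lug about 8 mm down the ramp, out of line, so a centred tip catches on its edge; leant a few degrees, tip down-ramp, the taper draws it in (5 to 15 N along the pin). Origin: on its hinge, 250 mm from the fork's origin along y; axes as the fork's
- pin: headed locking pin, standing in its park stand at the start: round red head 46 mm across and 14 mm thick, steel shank 16 mm across and 80 mm long below the head, the last 14 mm tapering to 7 mm. Origin: centre of the head's underside; z points along the pin, from tip to head. 0.15 to 0.3 kg
- stand: fixed park stand: foot 80 x 80 x 8 mm with an upright grey tube 30 mm across, whose rim is 90 mm above the table; the pin hangs in it by its head, loosely. Origin: centre of the foot's underside
- can: blue and white spray can, 52 mm across, straight up to 135 mm, then a shoulder and a 34 mm wide cap up to 175 mm; stands on the table close in front of the fork, in the way of the hand. Origin: centre of its base; z up. 0.2 to 0.4 kg
- tray: fixed green square tray, 150 x 150 mm outside, walls 5 mm thick and 20 mm high, floor 5 mm thick. Origin: centre of its underside; x and y along its sides
- ramp: fixed sloping ramp with yellow cheeks, carrying the fork and the gate bar. Origin: on the table straight below the fork's origin; the base plate reaches from -40 to 250 mm in x and -65 to 295 mm in y; the ramp rises along x to 240 mm, at y 40 to 240 mm
- tape: bystander: orange ring of parcel tape lying flat, 100 mm outside, 48 mm high. Origin: centre of its underside
- weight: bystander: brass check weight with a knob, 38 mm wide, 54 mm high. Origin: centre of its underside
- jar: bystander: amber glass jar, 72 mm wide, 110 mm high. Origin: centre of its underside
- mug: bystander: blue mug, 80 mm wide, 90 mm high. Origin: centre of its underside
- screwdriver: bystander: yellow-handled screwdriver lying flat, 190 mm long. Origin: centre of its underside
- pin_tip (a point): the tip of the pin, 80 mm below its head's underside, on its axis
Not all that is in view belongs to the job. Of the things that look like the tray, the larger one is meant.

How it is judged:
By the outcome, as a careful person would: the job done as asked, in the order asked, and still so for the second after the job is handed in, with the robot touching nothing.
It also fails if it takes over 72 s, if anything falls off the work surface, if the arm or the gripper's body presses on something with over 40 N, if the wrist force passes 120 N, or if a joint passes its speed limit or range.

### The arm

A 7-joint arm with a two-finger parallel gripper is mounted at the origin on the work surface. World frame = base frame: x ahead of the robot, y to its left, z up, the work surface at z = 0. Lengths are in m, angles in rad, forces in N, time in s.
With the tool pointing down it reaches from about 0.425 to 0.875 m from the base axis. Payload 4.7 kg.
Tool frame: the origin (TCP) lies midway between the tips of the shut fingers; the grasp point (between the pads) lies 19 mm behind it; z points along the fingers, y is the line along which they close (so a half turn about z gives the same grasp; the last joint's range is limited). The gripper opens to 87 mm and grips with 3 to 60 N. Pads are 19 mm wide; open, the fingers measure 117 mm over their backs; the gripper's body (75 mm by 190 mm) begins 51 mm behind the grasp point.
Start: joints at [1.212, 0.321, -0.07, 1.45, 0.023, 1.371, -0.057], TCP at [0.237, -0.605, 0.186] pointing down, gripper open.
Joint ranges: [-2.86, 2.86], [-0.3, 2.09], [-1.38, 1.24], [0.06, 2.45], [-1.56, 4.7], [0.09, 2.05], [-2.69, 2.69]. Speed limits (rad/s): [2.57, 2.57, 3.14, 3.14, 3.14, 3.14, 3.14].

### API

Orientations are given as a unit quaternion [w, x, y, z].
In Python, from rig import ctrl gives the robot as it stands. Calls block until the motion is done:
- ctrl.move_pose(position, orientation): joint-space move of the TCP to a pose.
- ctrl.movel(position, rotation=None, max_speed=0.15): straight line of the TCP; rotation=None keeps the orientation; max_speed is the mean speed in m/s.
- ctrl.movej(angles): joint-space move.
- ctrl.grip(opening, force=None): opening from 0.0 (shut) to 1.0 (fully open); force is the grip in N (None keeps the last); returns when the fingers have stopped.
- ctrl.sleep(seconds).
- ctrl.inverse_kinematics(position, orientation): joint angles nearest the present ones, or None.
- ctrl.state(): the state.
- ctrl.read_camera(name): name is "side" or "top"; returns a dict with "color" (384x512x3 uint8, red, green, blue), "fx", "fy", "cx", "cy" (pixels), "rvec" (rotation vector, rad) and "tvec" (3), from world to camera coordinates, as OpenCV has them. Camera axes: x right, y down, z forward; pixel columns grow to the right and rows downward; lengths in m; the calibration is good to about 2 mm. A picture is of the moment at which its call begins. There is no depth.
A pose or a line that the arm cannot do raises ctrl.Unreachable and nothing moves.
- ctrl.close_job(): hands the job in; it is judged then, once.
The state is a dict: "clock": time; "q": joint angles; "qvel": joint speeds; "joint_torque": joint torques, N m; "tcp_pos": TCP position; "eef_rot": TCP orientation; "wrist_force": force on the tool from outside, world axes, zero at the start; "torque": the same for the moment, N m; "finger_gap": opening from 0.0 (shut) to 1.0 (fully open); "grip_force": force on a finger pad.
Only numpy, scipy, OpenCV 4.12 (cv2) and the standard library are available. Lean on these libraries where they do the work, as an engineer would, in place of code of your own. Each camera call takes 0.05 s, during which the arm holds its last target. There are 200 camera calls.

## Working session

There is one attempt and no reset: what is moved stays moved. The work goes in short steps, each a Python script; the robot and the scene stay as the last script left them, time stands still between calls to the robot, and variables do not carry over. Pictures are saved under pics/ and viewed, at most 10 in all, crops included, and the job is handed in when it is done.

```bash
ls; mkdir -p pics; python3 - <<'E'
from rig import ctrl
import cv2,numpy as np
for n in("side","top"):
    c=ctrl.read_camera(n); cv2.imwrite(f"pics/{n}0.png",cv2.resize(c["color"][:,:,::-1],(768,576),interpolation=cv2.INTER_CUBIC))
    np.savez(f"{n}0.npz",**c)
    R=cv2.Rodrigues(np.array(c["rvec"]))[0];print(n,c["fx"],c["cx"],c["cy"],-R.T@np.array(c["tvec"]).ravel(),R[2])
print(ctrl.state())
E
```

```text
pics
side 404.3218544596372 251.78137923476547 184.20292582057286 [0.23824325 0.92416678 0.84632649] [ 0.23363329 -0.77374971 -0.58883518]
top 436.11361844786705 255.8628121942163 194.39062169337825 [ 0.33413994 -0.03749718  1.34624908] [ 0.15746737  0.00464571 -0.98751326]
{'clock': 0.1, 'q': array([ 1.21209626,  0.32176126, -0.07005473,  1.45154874,  0.02260094,
        1.37081205, -0.05688361]), 'qvel': array([-6.38467979e-05, -6.59519763e-04, -5.82493943e-04, -3.23988641e-03,
        8.08374526e-04, -8.52932639e-04,  9.02537061e-04]), 'joint_torque': array([ 6.46002609e-04, -4.92569268e+01, -4.05090423e-01, -3.13400209e+01,
       -6.41427655e-02,  3.94986849e-02,  8.60575278e-05]), 'tcp_pos': array([ 0.23647475, -0.60485538,  0.18546481]), 'eef_rot': array([-8.45352891e-04,  9.82675911e-01,  1.85330228e-01, -2.12353435e-04]), 'wrist_force': array([0.02038562, 0.75321686, 0.57573604]), 'torque': array([-0.07073832,  0.00342907, -0.0093092 ]), 'grip_force': 0.0, 'finger_gap': 0.997397846393508}
```

View pics/side0.png

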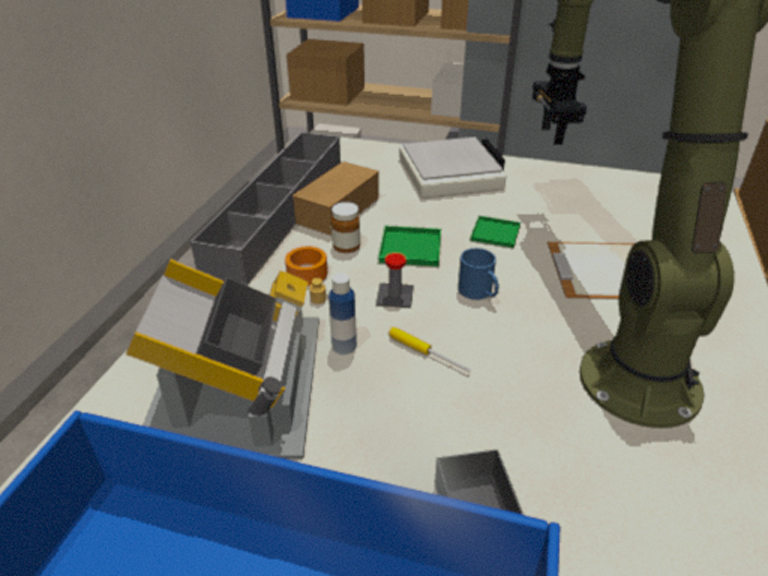

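View pics/top0.png

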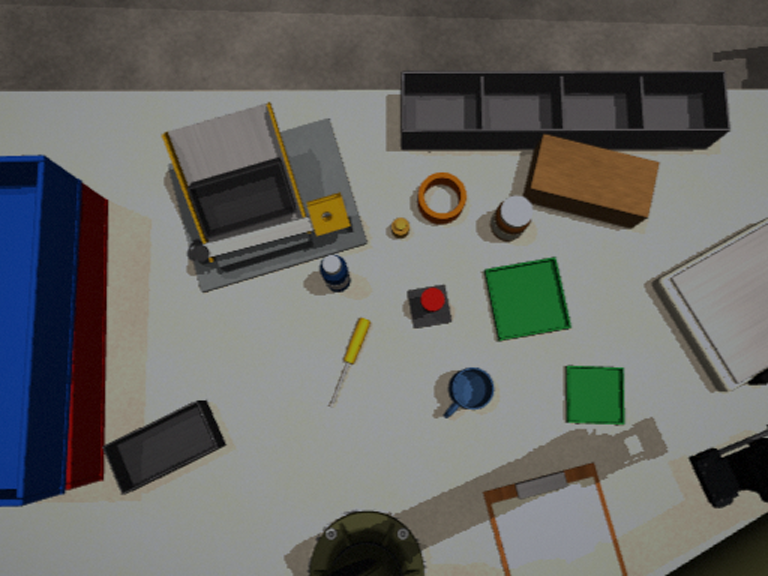

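The top view shows the can's cap at (334,266), the red pin head at (432,299), and the fork plate with its hole at (327,216). There are two green squares: A at (527,299) and B at (594,394). A is clearly larger, so it fits "the larger one is meant". I'll confirm that in a crop while measuring.

```bash
cat > h.py <<'E'
import cv2,numpy as np
def load(n,k=0): return dict(np.load(f"{n}{k}.npz"))
def snap(n,k):
    from rig import ctrl
    c=ctrl.read_camera(n); np.savez(f"{n}{k}.npz",**c); return c
def ray(c,uv):
    R=cv2.Rodrigues(np.array(c["rvec"]))[0]; o=-R.T@np.array(c["tvec"]).ravel()
    d=R.T@np.array([(uv[0]-c["cx"])/c["fx"],(uv[1]-c["cy"])/c["fy"],1]); return o,d/np.linalg.norm(d)
def onz(c,uv,z):
    o,d=ray(c,uv); return o+d*(z-o[2])/d[2]
def tri(c1,u1,c2,u2):
    o1,d1=ray(c1,u1);o2,d2=ray(c2,u2)
    t=np.linalg.lstsq(np.c_[d1,-d2],o2-o1,rcond=None)[0]
    a,b=o1+t[0]*d1,o2+t[1]*d2; return (a+b)/2,np.linalg.norm(a-b)
def proj(c,p): return cv2.projectPoints(np.float64([p]),np.array(c["rvec"]),np.array(c["tvec"]),np.array([[c["fx"],0,c["cx"]],[0,c["fy"],c["cy"]],[0,0,1.]]),None)[0].ravel()
def blobs(c,lo,hi,roi=None,amin=15):
    m=cv2.inRange(cv2.cvtColor(c["color"],cv2.COLOR_RGB2HSV),lo,hi)
    if roi: z=np.zeros_like(m); x0,y0,x1,y1=roi; z[y0:y1,x0:x1]=m[y0:y1,x0:x1]; m=z
    cs=cv2.findContours(m,cv2.RETR_EXTERNAL,cv2.CHAIN_APPROX_NONE)[0]
    return sorted([k for k in cs if cv2.contourArea(k)>=amin],key=cv2.contourArea)[::-1]
def cen(k): m=cv2.moments(k); return np.array([m["m10"],m["m01"]])/m["m00"]
E
python3 - <<'E'
from h import *
np.set_printoptions(precision=4,suppress=True)
T,S=load("top"),load("side")
r=[blobs(c,(0,150,90),(6,255,255),roi) for c,roi in((T,(260,170,320,230)),(S,(240,150,290,190)))]
for x in r: print("red",[(cen(k),cv2.boundingRect(k)) for k in x])
print("pin head",tri(T,cen(r[0][0]),S,cen(r[1][0])))
g=[blobs(c,(50,120,40),(75,255,255),None,200) for c in(T,S)]
for c,x in((T,g[0]),(S,g[1])):
  for k in x[:2]:
    b=cv2.minAreaRect(k); q=np.array([onz(c,p,.02) for p in cv2.approxPolyDP(k,6,True)[:,0].astype(float)])
    print("green",b,"\n",q[:,:2],q[:,:2].mean(0),[np.linalg.norm(q[i]-q[i-1]) for i in range(len(q))])
for c,roi in((T,(200,120,240,165)),(S,(178,175,208,205))):
  for k in blobs(c,(18,120,60),(32,255,255),roi): print("yel",cen(k),cv2.boundingRect(k),cv2.approxPolyDP(k,3,True)[:,0].tolist())
def crop(c,x,y,w,h,W,H): return cv2.resize(c["color"][y:y+h,x:x+w,::-1],(W,H),interpolation=cv2.INTER_CUBIC)
top=np.hstack([crop(T,195,120,50,37,400,300),crop(S,165,170,80,60,400,300)])
bot=np.hstack([crop(T,310,160,120,130,400,300),crop(S,245,140,110,60,400,300)])
cv2.imwrite("pics/crop1.png",np.vstack([top,bot]))
E
```

```text
red [(array([288.1521, 199.0669]), (281, 192, 16, 15))]
red [(array([263.0824, 173.9319]), (257, 169, 13, 11))]
pin head (array([ 0.5179, -0.1253,  0.0969]), np.float64(0.003020797712865904))
green ((351.42303466796875, 198.6153564453125), (48.832916259765625, 48.440677642822266), 78.69007110595703) 
 [[ 0.6151 -0.3822]
 [ 0.5902 -0.2421]
 [ 0.4477 -0.2657]
 [ 0.4718 -0.4066]] [ 0.5312 -0.3241] [np.float64(0.1453163096120362), np.float64(0.14228531642426348), np.float64(0.14443906512225205), np.float64(0.14289679910375283)]
green ((396.5, 263.0), (38.0, 37.0), 90.0) 
 [[ 0.393  -0.3999]
 [ 0.2862 -0.395 ]
 [ 0.2802 -0.5048]
 [ 0.3898 -0.5083]] [ 0.3373 -0.452 ] [np.float64(0.10841501164110724), np.float64(0.10687312345739532), np.float64(0.10995758053274265), np.float64(0.10962240349837625)]
green ((272.937744140625, 163.49610900878906), (39.235939025878906, 24.078018188476562), 3.5763344764709473) 
 [[ 0.6093 -0.3787]
 [ 0.5796 -0.2226]
 [ 0.5464 -0.2793]
 [ 0.4458 -0.2479]
 [ 0.471  -0.4028]] [ 0.5304 -0.3063] [np.float64(0.14035634233693572), np.float64(0.1589115485478622), np.float64(0.06575798976149062), np.float64(0.10536089909171245), np.float64(0.15687631521950002)]
green ((329.5810546875, 154.0135040283203), (29.75621795654297, 16.27549934387207), 9.462322235107422) 
 [[ 0.3837 -0.4909]
 [ 0.3857 -0.3823]
 [ 0.2837 -0.3756]
 [ 0.2808 -0.4882]] [ 0.3335 -0.4342] [np.float64(0.10291658299521314), np.float64(0.10863849358216572), np.float64(0.10224155291374054), np.float64(0.11268364483038198)]
yel [218.339  142.5646] (204, 128, 30, 30) [[226, 128], [204, 135], [211, 157], [233, 150]]
yel [201.2843 139.9216] (200, 132, 4, 13) [[200, 132], [203, 144]]
yel [192.7352 191.588 ] (180, 181, 25, 23) [[186, 181], [180, 196], [200, 203], [204, 187]]
```

View pics/crop1.png

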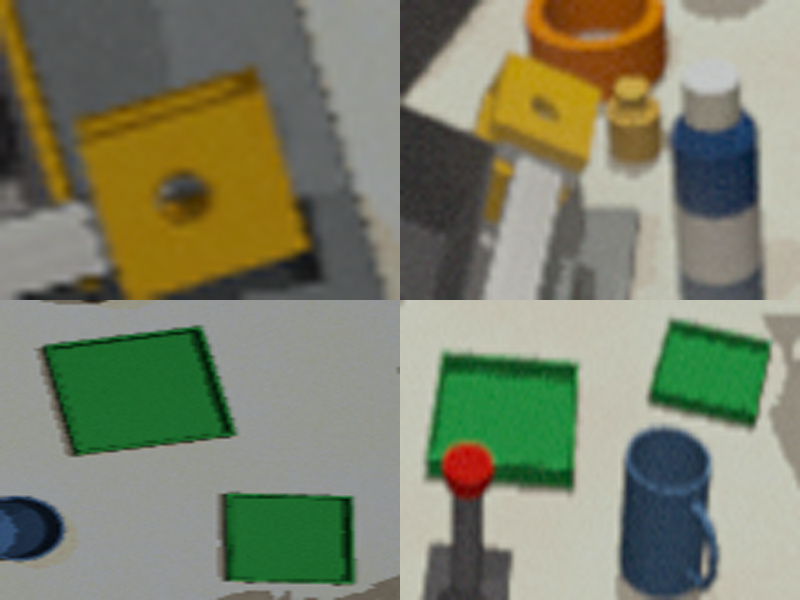

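The crop confirms tray A, whose sides measure 145 mm against 108 mm for B. The fork hole sits at about (218,144) in the top camera's pixels and (194,191) in the side camera's. Next I'll measure the can and the fork pose and check IK.

```bash
cat >> h.py <<'E'
from scipy.spatial.transform import Rotation as Ro
def quat(z,y):
    "tool quaternion wxyz from tool z and y directions"
    z=np.array(z)/np.linalg.norm(z); y=np.array(y)-z*np.dot(y,z); y/=np.linalg.norm(y)
    return Ro.from_matrix(np.c_[np.cross(y,z),y,z]).as_quat()[[3,0,1,2]]
E
python3 - <<'E'
from h import *
from rig import ctrl
np.set_printoptions(precision=4,suppress=True)
T,S=load("top"),load("side")
# can cap (bright, low saturation)
kt=blobs(T,(0,0,115),(180,90,255),(214,168,231,185),10); 
for k in kt: print("capT",cen(k),cv2.boundingRect(k))
ks=blobs(S,(0,0,90),(180,90,255),(218,180,238,195),10)
for k in ks: print("capS",cen(k),cv2.boundingRect(k))
print("gray rows T",T["color"][172:184:2,222,:].tolist())
# blue body
for c,roi in((T,(208,165,240,200)),(S,(212,175,242,240))):
  for k in blobs(c,(100,110,20),(125,255,255),roi): print("blue",cen(k),cv2.boundingRect(k))
# fork hole: dark blob
for c,roi in((T,(212,138,225,150)),(S,(187,185,200,197))):
  x0,y0,x1,y1=roi; g=c["color"][y0:y1,x0:x1].astype(int).sum(2); print(g)
print("hole",tri(T,(218.1,143.7),S,(193.9,191.3)),onz(T,(218.1,143.7),.14),onz(S,(193.9,191.3),.14))
E
```

```text
capT [221.3086 174.4583] (214, 168, 17, 14)
capS [227.4447 186.879 ] (218, 180, 20, 15)
gray rows T [[151, 154, 160], [150, 153, 159], [150, 153, 160], [150, 152, 159], [147, 150, 157], [52, 51, 46]]
blue [223.9019 183.3181] (214, 171, 18, 19)
blue [228.7331 202.0713] (220, 194, 16, 18)
[[277 277 274 274 267 270 279 277 268 279 273 272 279]
 [281 276 280 273 274 275 273 271 282 275 274 276 276]
 [277 277 277 274 266 261 270 269 274 270 276 279 279]
 [274 271 274 250 222 190 188 230 261 276 280 272 274]
 [281 274 258 236 226 220 213 213 222 247 262 282 276]
 [274 274 239 306 248 167 162 155 169 222 267 276 274]
 [269 264 262 209 166 141 121 118 142 215 262 273 277]
 [276 278 274 251 236 175 143 145 157 224 269 270 277]
 [277 279 267 223 216 190 172 164 213 260 271 278 277]
 [266 279 276 273 231 207 226 241 258 272 271 270 275]
 [280 270 272 263 283 277 282 273 271 276 274 271 273]
 [268 273 267 272 263 273 273 276 276 276 272 276 268]]
[[360 339 368 366 369 356 354 371 357 356 359 348 299]
 [365 367 372 368 347 376 361 367 360 365 362 353 354]
 [367 371 360 369 350 361 360 350 372 363 367 378 355]
 [363 369 365 367 358 341 358 355 361 342 363 366 361]
 [369 372 369 360 333 285 313 351 355 359 351 361 364]
 [348 362 369 373 296 253 259 299 334 370 382 372 351]
 [372 365 361 375 307 246 251 262 279 351 372 370 363]
 [374 363 366 371 346 309 305 290 294 314 374 377 366]
 [375 379 357 377 370 369 363 341 302 305 354 360 367]
 [359 377 362 379 381 375 366 371 358 345 371 357 365]
 [315 340 363 370 379 379 370 360 370 369 371 374 369]
 [268 283 326 344 343 367 372 381 374 370 359 382 369]]
hole (array([0.6719, 0.0754, 0.1396]), np.float64(0.0030739868517666268)) [0.6733 0.0757 0.14  ] [0.6699 0.076  0.14  ]
```

```bash
python3 - <<'E'
from h import *
from rig import ctrl
np.set_printoptions(precision=4,suppress=True,linewidth=150)
T,S=load("top"),load("side")
def cap(c,roi,th):
    x0,y0,x1,y1=roi; a=c["color"].astype(int); m=((a[...,2]-a[...,0]>2)&(a[...,0]>th)).astype(np.uint8)
    z=np.zeros_like(m); z[y0:y1,x0:x1]=m[y0:y1,x0:x1]
    k=max(cv2.findContours(z,0,1)[0],key=cv2.contourArea); return cen(k),cv2.boundingRect(k),cv2.minEnclosingCircle(k)
a=cap(T,(208,162,240,185),120); b=cap(S,(216,176,240,196),150); print(a,b)
print("S cols",S["color"][182:198,227].tolist())
print("can top",tri(T,a[0],S,b[0]),onz(T,a[0],.175),onz(S,b[0],.175))
# base plate front edge direction
v=T["color"].astype(int).sum(2); pts=[]
for x in range(140,242):
    if 205<x<236: continue
    guess=194-(x-135)*0.299; col=v[int(guess)-6:int(guess)+8,x].astype(float)
    d=np.diff(col); i=np.argmax(d)
    if d[i]>60: pts.append((x+.0,int(guess)-6+i+.5))
l=cv2.fitLine(np.float32(pts),cv2.DIST_HUBER,0,.01,.01).ravel()
p,q=onz(T,l[2:]-60*l[:2],.01),onz(T,l[2:]+60*l[:2],.01); d=p-q; print(len(pts),"yaw y axis",np.degrees(np.arctan2(-d[0],d[1])))
# plate edges in top mask
k=blobs(T,(18,120,60),(32,255,255),(203,120,240,165))[0][:,0].astype(np.float32)
def fit(a,b):
    a,b=np.float32(a),np.float32(b); u=(b-a)/np.linalg.norm(b-a); t=(k-a)@u; n=np.abs((k-a)@np.array([-u[1],u[0]]))
    return cv2.fitLine(k[(n<1.6)&(t>3)&(t<np.linalg.norm(b-a)-3)],cv2.DIST_HUBER,0,.01,.01).ravel()
for nm,a_,b_,z in(("bot",(211,157),(233,150),.125),("top",(204,135),(226,128),.155)):
    l=fit(a_,b_); p,q=onz(T,l[2:]-10*l[:2],z),onz(T,l[2:]+10*l[:2],z); d=p-q; d*=np.sign(d[1]);print(nm,np.degrees(np.arctan2(-d[0],d[1])))
psi=np.radians(16.5); X=np.array([np.cos(psi),np.sin(psi),0])
fz=-X*np.sin(np.pi/6)+[0,0,np.cos(np.pi/6)]; fx=X*np.cos(np.pi/6)+[0,0,.5]; fy=np.cross(fz,fx)
F=np.array([.672,.0755,.14]); can=np.array([.58,.07,.11])
for nm,p,z,y in(("fork+",F+.1*fz,-fz,fx),("fork-",F+.1*fz,-fz,-fx),("forkhome",F,-fz,fx),("forkY",F,-fz,fy),("fork-Y",F,-fz,-fy),("can",can,[0,0,-1],fy),("can-",can,[0,0,-1],-fy),("pin",[.518,-.125,.1],[0,0,-1],fy),("tray",[.531,-.324,.12],[0,0,-1],fy)):
    print(nm,ctrl.inverse_kinematics(p,quat(z,y)))
E
```

```text
Traceback (most recent call last):
ValueError: max() iterable argument is empty
```

```bash
cat > m.py <<'E'
from h import *
from rig import ctrl
np.set_printoptions(precision=4,suppress=True,linewidth=150)
T,S=load("top"),load("side")
def cap(c,roi,th):
    x0,y0,x1,y1=roi; a=c["color"].astype(int); m=((a[...,2]-a[...,0]>2)&(a[...,0]>th)).astype(np.uint8)
    z=np.zeros_like(m); z[y0:y1,x0:x1]=m[y0:y1,x0:x1]
    k=max(cv2.findContours(z,0,1)[0],key=cv2.contourArea); return cen(k),cv2.boundingRect(k),cv2.minEnclosingCircle(k)
a=cap(T,(208,162,240,185),120); b=np.array([227.0,185.7]); print(a)
print("S cols",S["color"][182:198,227].tolist(),"\nrow",S["color"][187,218:238].tolist())
print("can top",tri(T,a[0],S,b),onz(T,a[0],.175),onz(S,b,.175))
v=T["color"].astype(int).sum(2); pts=[]
for x in range(140,242):
    if 205<x<236: continue
    g=194-(x-135)*0.299; col=v[int(g)-6:int(g)+8,x].astype(float)
    d=np.diff(col); i=np.argmax(d)
    if d[i]>60: pts.append((x+.0,int(g)-6+i+.5))
l=cv2.fitLine(np.float32(pts),cv2.DIST_HUBER,0,.01,.01).ravel()
p,q=onz(T,l[2:]-60*l[:2],.01),onz(T,l[2:]+60*l[:2],.01); d=p-q; d*=np.sign(d[1]); print(len(pts),"yaw base",np.degrees(np.arctan2(-d[0],d[1])))
k=blobs(T,(18,120,60),(32,255,255),(203,120,240,165))[0][:,0].astype(np.float32)
def fit(a,b):
    a,b=np.float32(a),np.float32(b); u=(b-a)/np.linalg.norm(b-a); t=(k-a)@u; n=np.abs((k-a)@np.array([-u[1],u[0]]))
    return cv2.fitLine(k[(n<1.6)&(t>3)&(t<np.linalg.norm(b-a)-3)],cv2.DIST_HUBER,0,.01,.01).ravel()
for nm,a_,b_,z in(("bot",(211,157),(233,150),.125),("top",(204,135),(226,128),.155)):
    l=fit(a_,b_); p,q=onz(T,l[2:]-10*l[:2],z),onz(T,l[2:]+10*l[:2],z); d=p-q; d*=np.sign(d[1]);print(nm,np.degrees(np.arctan2(-d[0],d[1])))
psi=np.radians(16.5); X=np.array([np.cos(psi),np.sin(psi),0])
fz=-X*np.sin(np.pi/6)+[0,0,np.cos(np.pi/6)]; fx=X*np.cos(np.pi/6)+[0,0,.5]; fy=np.cross(fz,fx)
F=np.array([.672,.0755,.14]); can=np.array([.58,.07,.11])
for nm,p,z,y in(("fork+",F+.1*fz,-fz,fx),("fork-",F+.1*fz,-fz,-fx),("forkhome",F,-fz,fx),("forkY",F,-fz,fy),("fork-Y",F,-fz,-fy),("can",can,[0,0,-1],fy),("can-",can,[0,0,-1],-fy),("pin",[.518,-.125,.1],[0,0,-1],fy),("tray",[.531,-.324,.12],[0,0,-1],fy)):
    print(nm,ctrl.inverse_kinematics(p,quat(z,y)))
E
python3 m.py
```

```text
(array([220.3649, 175.1381]), (215, 170, 12, 11), ((220.2142791748047, 174.7857208251953), 5.911870956420898))
S cols [[194, 197, 196], [195, 196, 196], [194, 196, 194], [194, 196, 194], [196, 197, 197], [193, 195, 193], [177, 176, 171], [140, 137, 123], [138, 132, 115], [137, 131, 118], [136, 133, 119], [137, 132, 118], [139, 136, 119], [125, 122, 112], [77, 89, 100], [33, 61, 95]] 
row [[194, 196, 182], [196, 198, 183], [193, 194, 179], [157, 158, 146], [164, 165, 156], [181, 182, 173], [191, 192, 189], [194, 195, 194], [194, 196, 195], [193, 195, 193], [192, 194, 192], [191, 192, 190], [184, 185, 183], [167, 168, 162], [134, 136, 124], [179, 178, 162], [194, 193, 178], [195, 194, 179], [194, 191, 176], [195, 193, 177]]
can top (array([0.5729, 0.0649, 0.1726]), np.float64(0.004311616544248506)) [0.5746 0.0652 0.175 ] [0.5694 0.0681 0.175 ]
72 yaw base 16.802333211909517
bot 17.558456870838054
top 17.69448220627729
fork+ [ 0.6904 -0.1514 -0.6856  1.9573 -0.3203  0.8147  0.4367]
fork- [ 0.8276 -0.1656 -0.8033  1.9543 -0.3606  0.8222 -2.6707]
forkhome [ 0.6251  0.0763 -0.7373  1.9684 -0.0772  0.6029  0.2429]
forkY [ 0.3452  0.0553 -0.4479  1.9766 -0.1265  0.6038  1.8484]
fork-Y [ 0.7869  0.0957 -0.9081  1.9645 -0.0329  0.6029 -1.3597]
can [ 0.6363  0.387  -0.9787  1.6917  0.337   1.2442  1.4406]
can- [ 0.5809  0.359  -0.9009  1.6932  0.2962  1.2336 -1.6711]
pin [ 0.808   0.1901 -0.6813  1.8319  0.1299  1.1644  1.9428]
tray [ 1.0095  0.3662 -0.6283  1.593   0.2232  1.2552  2.2019]
```

```bash
cat >> h.py <<'E'
psi=np.radians(17.1); X=np.array([np.cos(psi),np.sin(psi),0])
fz=-X*np.sin(np.pi/6)+[0,0,np.cos(np.pi/6)]; fx=X*np.cos(np.pi/6)+[0,0,.5]; fy=np.cross(fz,fx)
F=np.array([.672,.0755,.14])
E
cat > can.py <<'E'
from h import *
from rig import ctrl
np.set_printoptions(precision=4,suppress=True)
s=ctrl.state; q=quat([0,0,-1],fy); C=np.array([.572,.066]); Y=np.array([.531,-.324])
ctrl.movel(s()["tcp_pos"]+[0,0,.1],max_speed=.25)
ctrl.move_pose([*C,.30],q); ctrl.movel([*C,.111],max_speed=.15)
print(s()["wrist_force"],s()["tcp_pos"]); ctrl.grip(0.3,35); print(s()["finger_gap"],s()["grip_force"],s()["wrist_force"])
ctrl.movel([*C,.30],max_speed=.15); print(s()["finger_gap"],s()["wrist_force"])
ctrl.move_pose([*Y,.26],q); ctrl.movel([*Y,.121],max_speed=.12); print(s()["wrist_force"])
ctrl.movel([*Y,.1165],max_speed=.02); print(s()["wrist_force"],s()["clock"])
for n in("side","top"): snap(n,1)
a=np.hstack([cv2.resize(load(n,1)["color"][y:y+150,x:x+150,::-1],(400,400)) for n,x,y in(("side",200,80),("top",270,120))])
cv2.imwrite("pics/can1.png",a)
E
python3 can.py
```

```text
[ 0.0896 -0.3632  0.2523] [0.5728 0.0662 0.112 ]
0.3825945046016762 34.816698175272904 [ 0.6321 -1.3278  0.6628]
0.381993855492448 [-0.0548  0.8568 -2.3934]
[-0.1815 -0.4229 -3.5079]
[ 0.4437 -0.5048 -2.5145] 10.2
```

View pics/can1.png

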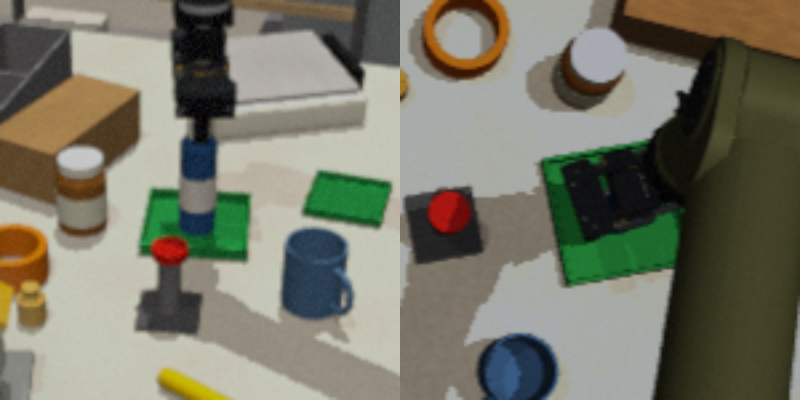

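The can is held upright over the middle of the large tray, with its base near (274,167) in the side view. I'll lower it until it touches, release it, then check it and remeasure the pin.

```bash
cat > rel.py <<'E'
from h import *
from rig import ctrl
np.set_printoptions(precision=4,suppress=True)
s=ctrl.state
for i in range(6):
    st=s(); print(st["tcp_pos"],st["wrist_force"],st["finger_gap"])
    if st["wrist_force"][2]>0.5: break
    ctrl.movel(st["tcp_pos"]-[0,0,.0015],max_speed=.02)
p=s()["tcp_pos"]; ctrl.grip(0.8); ctrl.sleep(.2); ctrl.movel([p[0],p[1],.30],max_speed=.15)
ctrl.move_pose([.518,-.125,.26],quat([0,0,-1],fx)); print(s()["clock"],s()["q"])
for n in("side","top"): snap(n,2)
a=np.hstack([cv2.resize(load(n,2)["color"][y:y+150,x:x+150,::-1],(400,400)) for n,x,y in(("side",200,80),("top",270,120))])
cv2.imwrite("pics/can2.png",a)
E
python3 rel.py
```

```text
[ 0.531  -0.324   0.1165] [-0.088  -0.1017 -3.5691] 0.38475772428757543
[ 0.5317 -0.3242  0.1161] [-0.4569  0.073   3.9455] 0.38405738593996047
14.575 [ 0.9256  0.0935 -0.7831  1.602   0.0663  1.4736  0.4367]
```

View pics/can2.png

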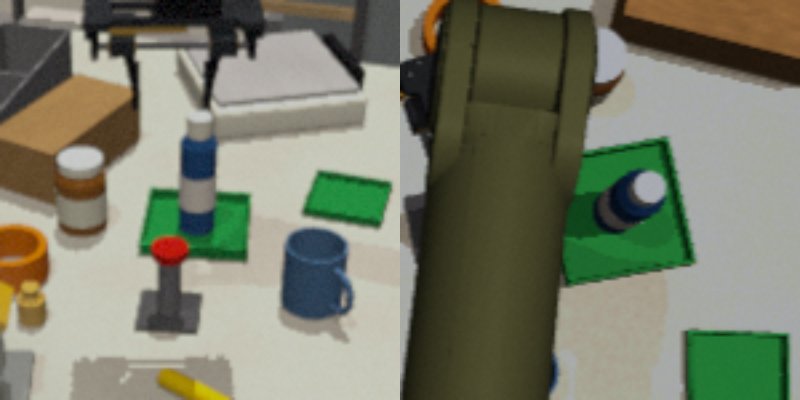

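The can stands upright in the large tray, away from the walls. Now I'll grasp the pin's head with the fingertips just above its underside, using only a little tip below so the head can seat fully.

```bash
cat > pin.py <<'E'
from h import *
from rig import ctrl
np.set_printoptions(precision=4,suppress=True)
s=ctrl.state; q=quat([0,0,-1],fx); P=np.array([.518,-.125])
ctrl.movel([*P,.0915],max_speed=.12); st=s(); print(st["tcp_pos"],st["wrist_force"])
ctrl.grip(0.3,50); st=s(); print(st["finger_gap"],st["grip_force"],st["wrist_force"])
ctrl.movel([*P,.22],max_speed=.1); st=s(); print(st["finger_gap"],st["grip_force"],st["wrist_force"],st["clock"])
for n in("side","top"): snap(n,3)
a=np.hstack([cv2.resize(load(n,3)["color"][y:y+100,x:x+100,::-1],(400,400)) for n,x,y in(("side",210,80),("top",240,150))])
cv2.imwrite("pics/pin3.png",a)
E
python3 pin.py
```

```text
[ 0.5186 -0.1251  0.0922] [-0.1542  0.0797  0.3104]
0.29921955704759823 0.0 [ 0.5398 -1.3874 -0.9969]
0.29954540231627147 0.0 [-0.8537 -0.4867  0.1055] 18.6417
```

View pics/pin3.png

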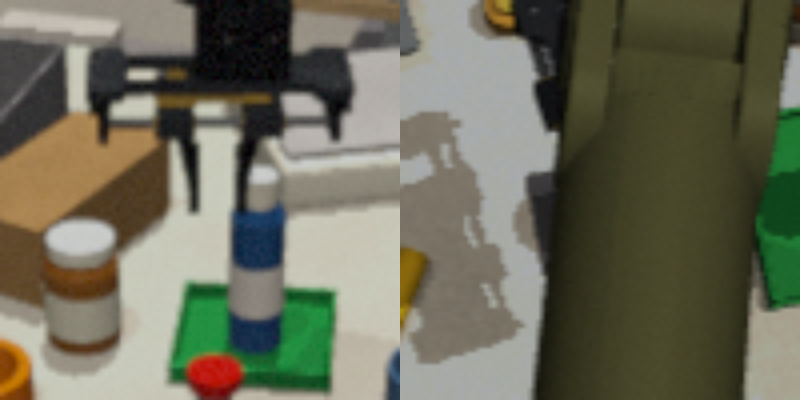

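The grasp missed. The fingers closed to 0.30 above the head, and the pin still stands at about (264,174) in the side view. The tips seem to retract when the gripper is open, so I'll measure by how much from the two side pictures.

```bash
python3 - <<'E'
from h import *
np.set_printoptions(precision=4,suppress=True)
S=load("side",3)
def h(uv,y):  # height of ray where it crosses plane through point with normal = horizontal camera dir
    o,d=ray(S,uv); n=np.array([.23,-.77,0]); t=n@(np.array([.518,-.125,0])-o)/(n@d); return o+t*d
for g,L in((.3,[(258.75,132.3),(270,132.8)]),(.8,[(251.4,119.5),(276.9,119.5)])): print(g,[h(u,0) for u in L])
for k in(0,3):
    r=[blobs(load(n,k),(0,150,90),(6,255,255),roi) for n,roi in(("side",(240,150,290,190)),("top",(260,170,320,230)))]
    print([[cen(x) for x in y] for y in r])
im=cv2.resize(S["color"][110:145,240:290,::-1],(750,525),interpolation=cv2.INTER_CUBIC)
im2=cv2.resize(load("side",2)["color"][95:130,240:290,::-1],(750,525),interpolation=cv2.INTER_CUBIC)
cv2.imwrite("pics/tips.png",cv2.resize(np.hstack([im,im2]),(800,280)))
E
```

```text
0.3 [array([ 0.5305, -0.1213,  0.2505]), array([ 0.4977, -0.1311,  0.2485])]
0.8 [array([ 0.5516, -0.115 ,  0.2937]), array([ 0.4789, -0.1367,  0.2932])]
[[array([263.0824, 173.9319])], [array([288.1521, 199.0669])]]
[[array([263.2577, 173.7491])], []]
```

View pics/tips.png

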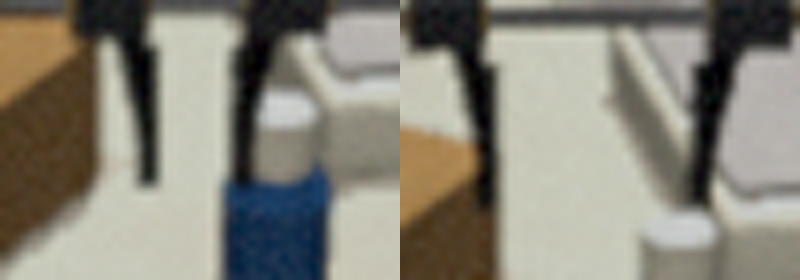

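With the gripper at both 0.3 and 0.8 open, the tips sit about 28 mm above the reported TCP, at rows 133 and 121. That also explains why the can was held by its cap. I'll touch the head's top gently with the near-closed fingers to get the exact offset, then grasp.

```bash
cat > pin2.py <<'E'
from h import *
from rig import ctrl
np.set_printoptions(precision=4,suppress=True)
s=ctrl.state; P=np.array([.518,-.125])
ctrl.movel([*P,.086],max_speed=.15); f0=s()["wrist_force"]; z=.086; print(f0)
while z>.068:
    z-=.001; ctrl.movel([*P,z],max_speed=.02); f=s()["wrist_force"]-f0
    if f[2]>1.5: break
zt=s()["tcp_pos"][2]; print("touch",z,zt,f,s()["clock"])
if z<=.068: raise SystemExit
ctrl.movel([*P,zt+.006],max_speed=.1); ctrl.grip(0.85)
ctrl.movel([*P,zt-.0125],max_speed=.06); st=s(); print(st["tcp_pos"],st["wrist_force"])
ctrl.grip(0.3,50); st=s(); print(st["finger_gap"],st["grip_force"],st["wrist_force"],st["clock"])
if st["grip_force"]<10: raise SystemExit
ctrl.movel([*P,.20],max_speed=.12); st=s(); print(st["finger_gap"],st["grip_force"],st["wrist_force"],st["clock"])
snap("side",4); snap("top",4)
E
python3 pin2.py
```

```text
[-0.4982 -0.1438  1.1745]
touch 0.06799999999999998 0.06837869954225735 [-0.8246  0.3115  1.589 ] 24.2833
```

```bash
python3 - <<'E'
from h import *
from rig import ctrl
np.set_printoptions(precision=3,suppress=True)
s=ctrl.state; P=np.array([.518,-.125]); print(s()["wrist_force"],s()["clock"])
c=snap("side",5); im=cv2.resize(c["color"][150:210,230:300,::-1],(700,600),interpolation=cv2.INTER_CUBIC); cv2.imwrite("pics/t5.png",im)
E
```

```text
[-1.323  0.168  2.764] 24.2833
```

View pics/t5.png

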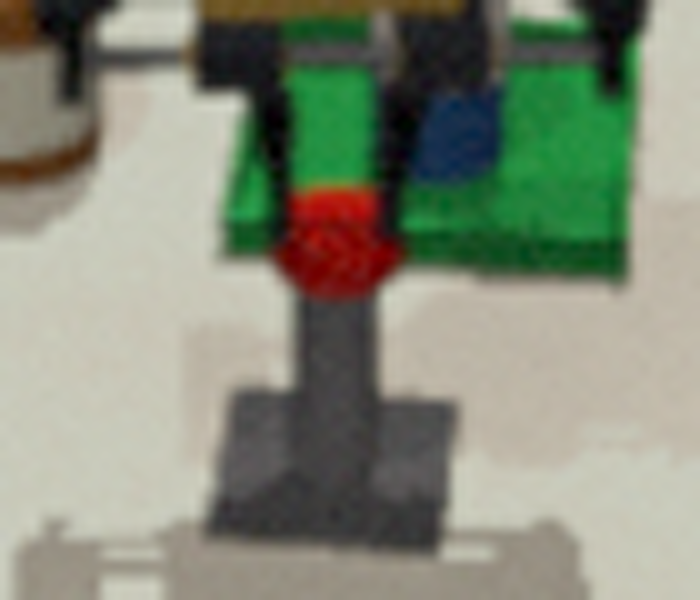

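The fingertips rest on top of the head, around (264,174) in the side view. Touching at TCP 0.0684 puts the tips about 35.6 mm behind the reported TCP. I'll grasp with that offset.

```bash
cat > pin3.py <<'E'
from h import *
from rig import ctrl
np.set_printoptions(precision=4,suppress=True)
s=ctrl.state; P=np.array([.518,-.125]); zt=.0684
ctrl.movel([*P,zt+.006],max_speed=.1); ctrl.grip(0.8)
ctrl.movel([*P,zt-.0125],max_speed=.06); st=s(); print(st["tcp_pos"],st["wrist_force"])
ctrl.grip(0.3,50); st=s(); print(st["finger_gap"],st["grip_force"],st["wrist_force"],st["clock"])
if st["grip_force"]<10: raise SystemExit
ctrl.movel([*P,.19],max_speed=.12); st=s(); print(st["finger_gap"],st["grip_force"],st["wrist_force"],st["clock"])
snap("side",6); snap("top",6)
p=F+.150*fz-.0341*fz; ctrl.move_pose(p,quat(-fz,fx)); st=s(); print(st["tcp_pos"],st["wrist_force"],st["finger_gap"],st["clock"],st["q"])
for n in("side","top"): snap(n,7)
a=np.hstack([cv2.resize(load(n,7)["color"][y:y+75,x:x+70,::-1],(400,428),interpolation=cv2.INTER_CUBIC) for n,x,y in(("side",165,130),("top",190,110))])
cv2.imwrite("pics/f7.png",a)
E
python3 pin3.py
```

```text
[ 0.5176 -0.1248  0.0553] [-0.0021  0.6729  0.5104]
0.5154963651557904 50.00035285949707 [-0.371  -0.3244  0.7712] 26.6
0.51636655151919 49.99927818775177 [-0.6962 -0.7555 -2.5946] 27.8667
[0.6161 0.0572 0.2399] [-1.0283 -0.5962 -2.1797] 0.512885497695039 28.7667 [ 0.9525 -0.2173 -0.8747  1.945  -0.4418  0.8766  0.5516]
```

View pics/f7.png

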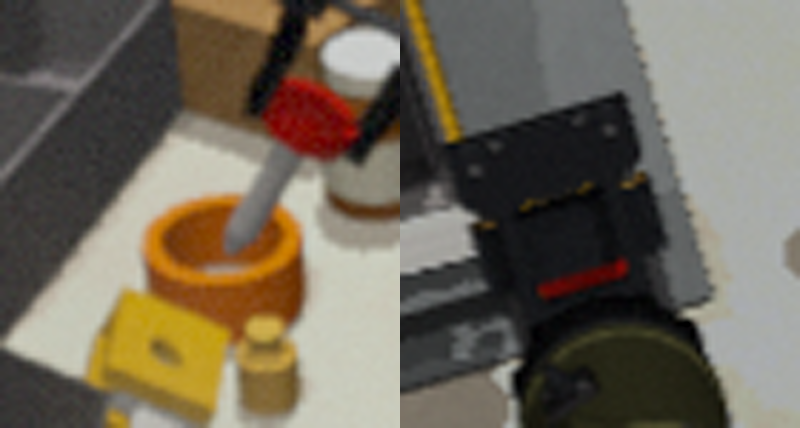

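The pin is held firmly (gap 0.515) and aligned with the fork axis. In the side view its tip is at about (205.9,172.8), its shank leaves the head at (214.6,157.2), and the hole is at (194.0,191.3). I'll compare these with the predicted pixels.

```bash
python3 - <<'E'
from h import *
np.set_printoptions(precision=4,suppress=True)
S=load("side",7); tcp=np.array([.6161,.0572,.2399]); U=tcp+.0347*fz
print("U",U,"pred U,tip,hole",proj(S,U),proj(S,U-.08*fz),proj(S,F), "U in fork",[(U-F)@a for a in(fx,fy,fz)])
for a in(fx,fy,fz): print("px/mm",(proj(S,F+a*.01)-proj(S,F))/10)
# shank centreline: gray pixels (low saturation) in roi vs orange
hsv=cv2.cvtColor(S["color"],cv2.COLOR_RGB2HSV); 
for r in range(156,177):
    x=[c for c in range(200,222) if hsv[r,c,1]<70 and 50<hsv[r,c,2]<165]; print(r,x[:1],x[-1:],hsv[r,202:220,1].tolist() if r in(160,171,173,174) else "")
# red mask centroid
k=blobs(S,(0,150,90),(6,255,255),(205,135,235,165)); print([(cen(x),cv2.contourArea(x)) for x in k],proj(S,U+.007*fz))
E
```

```text
U [0.5995 0.0521 0.27  ] pred U,tip,hole [217.02   152.3722] [204.2186 173.5356] [193.3069 191.0887] U in fork [np.float64(-0.0009807526274507594), np.float64(-0.0010541579903236304), np.float64(0.15062082157755435)]
px/mm [-0.315  -0.1345]
px/mm [-0.0371  0.209 ]
px/mm [ 0.1457 -0.241 ]
156 [206] [215] 
157 [208] [216] 
158 [210] [220] 
159 [211] [221] 
160 [210] [221] [20, 22, 22, 21, 20, 22, 19, 20, 17, 10, 15, 14, 12, 11, 25, 33, 39, 30]
161 [210] [221] 
162 [209] [215] 
163 [209] [214] 
164 [208] [221] 
165 [207] [212] 
166 [207] [221] 
167 [206] [221] 
168 [206] [221] 
169 [205] [221] 
170 [205] [209] 
171 [205] [209] [255, 208, 92, 21, 9, 9, 5, 55, 153, 225, 221, 239, 253, 255, 255, 158, 27, 16]
172 [205] [208] 
173 [205] [206] [229, 216, 74, 22, 41, 123, 183, 240, 215, 255, 238, 242, 255, 255, 255, 152, 16, 16]
174 [] [] [224, 217, 143, 103, 144, 209, 231, 237, 249, 237, 237, 248, 255, 255, 254, 145, 20, 18]
175 [] [] 
176 [218] [218] 
[(array([218.8659, 150.3973]), 135.5)] [218.1853 150.4457]
```

The pin and the hole are offset from prediction by the same amount, about 0.7 px, so the alignment is within about 1.5 mm. I'll insert at a slant with the tip down-ramp, in small steps, correcting sideways forces and limiting the axial force.

```bash
cat > ins.py <<'E'
import sys
from h import *
from rig import ctrl
np.set_printoptions(precision=1,suppress=True)
s=ctrl.state; M=np.c_[fx,fy,fz]
W=np.array([[-12,-3,9],[0,-3,9],[14,-3.2,9],[20,-1.9,7.3],[28,-2.3,6],[34,-2,4],[44,-1,1.5],[55,0,0],[80,0,0]],float) # depth mm, tip x mm, lean deg
def go(D,off,v=.03):
    x,th=np.interp(D,W[:,0],W[:,1]),np.radians(np.interp(D,W[:,0],W[:,2]))
    a=np.cos(th)*fz+np.sin(th)*fx; tip=F+M@(np.array([x+off[0],off[1],-D])/1e3)
    ctrl.movel(tip+.0453*a,quat(-a,fx),max_speed=v)
    st=s(); R=Ro.from_quat(np.r_[st["eef_rot"][1:],st["eef_rot"][0]]).as_matrix(); t=M.T@(st["tcp_pos"]+.0453*R[:,2]-F)*1e3
    return t,M.T@st["wrist_force"],st
def run(Ds,off,f0,lim=22):
    for D in Ds:
        t,f,st=go(D,off); f=f-f0
        print(D,"tip",t,"F",f,"off",np.array(off),"T",M.T@st["torque"],"gap %.3f t %.1f"%(st["finger_gap"],st["clock"]))
        if f[2]>lim or np.linalg.norm(f[:2])>30: print("STOP"); return D,off
        off[1]+=np.clip(.15*(f[1]-np.sign(f[1])*min(abs(f[1]),1.5)),-.6,.6); off[0]+=np.clip(.1*(f[0]-np.sign(f[0])*min(abs(f[0]),8)),-.5,.5)
    return D,off
E
python3 - <<'E'
from ins import *
import json
t,f,st=go(-12,[0,0],.08); f0=M.T@st["wrist_force"]; print(t,f0)
D,off=run([-2,4,8,11,14,16,18,20],[0,0],f0)
json.dump([D,list(map(float,off)),list(map(float,f0))],open("ins.json","w")); snap("side",8)
E
```

```text
[-3.2 -0.2 11.9] [-0.2 -0.  -1.7]
-2 tip [-3.2  0.2  1.9] F [-0.4  0.6  0.6] off [0 0] T [-0.   0.5  0. ] gap 0.516 t 30.2
4 tip [-3.3  0.2 -4.2] F [-0.9  0.7  0.7] off [0. 0.] T [-0.   0.5 -0. ] gap 0.518 t 30.6
8 tip [-3.4  0.1 -8.2] F [-1.8  0.5  0.8] off [0. 0.] T [-0.   0.5 -0. ] gap 0.516 t 30.9
11 tip [ -3.3   0.2 -11.2] F [-1.6 -0.2 -0.2] off [0. 0.] T [0.  0.5 0. ] gap 0.516 t 31.1
14 tip [ -3.6   0.3 -14.3] F [-1.5  0.2 -1.7] off [0. 0.] T [ 0.1  0.6 -0.1] gap 0.517 t 31.4
16 tip [ -3.8   0.2 -16.2] F [-2.8  0.2  1.3] off [0. 0.] T [ 0.2  1.2 -0. ] gap 0.515 t 31.6
18 tip [ -3.6   0.1 -18.1] F [-4.4  0.9  2.3] off [0. 0.] T [ 0.1  1.6 -0. ] gap 0.513 t 31.9
20 tip [ -3.4   0.1 -20.2] F [-4.8  1.9  2.9] off [0. 0.] T [ 0.3  1.8 -0. ] gap 0.513 t 32.1
```

The tip went into the fork without catching, and the axial force is only about 3 N. I'll continue.

```bash
python3 - <<'E'
from ins import *
import json
D,off,f0=json.load(open("ins.json"))
D,off=run([23,26,29,32,35,38,42,46,50,55],off,np.array(f0))
json.dump([D,list(map(float,off)),list(map(float,f0))],open("ins.json","w")); snap("side",9)
E
```

```text
23 tip [ -3.3   0.2 -23.3] F [-4.9  0.8  2. ] off [0.  0.1] T [ 0.3  1.9 -0. ] gap 0.515 t 32.4
26 tip [ -3.3   0.2 -26.3] F [-6.5  1.3  1.1] off [0.  0.1] T [ 0.2  2.  -0. ] gap 0.514 t 32.7
29 tip [ -3.5   0.3 -29.5] F [-5.4  1.6 -4.2] off [0.  0.1] T [ 0.3  1.8 -0. ] gap 0.515 t 32.9
32 tip [ -3.4   0.3 -32.3] F [-6.1  1.2 -3.9] off [0.  0.1] T [ 0.3  2.1 -0. ] gap 0.519 t 33.2
35 tip [ -3.1   0.2 -35.2] F [-7.   0.3 -2.8] off [0.  0.1] T [ 0.4  2.2 -0. ] gap 0.515 t 33.4
38 tip [ -2.6   0.3 -38.2] F [-6.7  0.6 -2. ] off [0.  0.1] T [ 0.4  2.3 -0. ] gap 0.512 t 33.7
42 tip [ -2.    0.3 -42.2] F [-6.3  1.4 -2.8] off [0.  0.1] T [ 0.3  2.4 -0. ] gap 0.514 t 34.0
46 tip [ -1.4   0.3 -46.2] F [-6.3  1.8 -3.2] off [0.  0.1] T [ 0.4  2.4 -0. ] gap 0.513 t 34.2
50 tip [ -0.8   0.3 -50.1] F [-6.7  2.  -3.3] off [0.  0.1] T [0.4 2.4 0. ] gap 0.515 t 34.5
55 tip [ -0.3   0.4 -55.2] F [-6.8  1.7 -2.2] off [0.  0.2] T [ 0.4  2.4 -0. ] gap 0.514 t 34.8
```

```bash
python3 - <<'E'
from ins import *
import ins,json
ins.W=np.vstack([W,[90,0,0]])
D,off,f0=json.load(open("ins.json"))
D,off=run([60,65,70,74,76,78,79,80,81,82,83,84],off,np.array(f0),lim=12)
json.dump([D,list(map(float,off)),list(map(float,f0))],open("ins.json","w")); snap("side",10)
E
```

```text
60 tip [  0.1   0.5 -60. ] F [-7.4  1.6 -1.7] off [0.  0.2] T [ 0.4  2.4 -0. ] gap 0.514 t 35.2
65 tip [  0.1   0.5 -65.1] F [-6.   1.6 -1.8] off [0.  0.2] T [ 0.5  2.4 -0. ] gap 0.515 t 35.5
70 tip [  0.1   0.6 -70.1] F [-7.3  2.2 -1.4] off [0.  0.2] T [0.5 2.3 0. ] gap 0.509 t 35.8
74 tip [  0.2   0.7 -74.1] F [-6.1  2.8 -1.7] off [0.  0.3] T [0.5 2.4 0. ] gap 0.516 t 36.1
76 tip [  0.2   0.9 -76. ] F [-7.2  3.   1.2] off [0.  0.5] T [ 0.5  2.4 -0. ] gap 0.516 t 36.4
78 tip [  0.3   1.  -77.9] F [-7.7  2.3  1.5] off [0.  0.8] T [0.6 2.4 0. ] gap 0.507 t 36.6
79 tip [  0.3   1.  -78.6] F [-8.3  2.3  6.1] off [0.  0.9] T [0.6 2.6 0. ] gap 0.508 t 36.9
80 tip [  0.2   1.  -78.8] F [-13.9   4.4  24.3] off [-0.  1.] T [ 0.8  3.5 -0.1] gap 0.511 t 37.1
STOP
```

The axial force jumped to 24 N at 78.8 mm, so the head has reached the fork. I'll release, back off and press lightly on the head with shut fingers to make sure it's home.

```bash
python3 - <<'E'
from ins import *
st=s(); t0=M.T@(st["tcp_pos"]-F)*1e3; print("tcp",t0)
ctrl.grip(0.75,20); ctrl.sleep(.2); a=quat(-fz,fx); tc=np.array([0,0,0.])
P=lambda z:F+M@(np.array([0,t0[1]/1.,z])/1e3)
ctrl.movel(P(10),a,max_speed=.08); c=snap("side",11); T=snap("top",11)
ctrl.grip(0.0,20); ctrl.movel(P(-14),a,max_speed=.08); f0=M.T@s()["wrist_force"]; print(f0,s()["finger_gap"])
z=-14
while z>-27:
    z-=1; ctrl.movel(P(z),a,max_speed=.02); f=M.T@s()["wrist_force"]-f0
    print(z,(M.T@(s()["tcp_pos"]-F)*1e3)[2],f)
    if f[2]>15: break
ctrl.movel(P(60),a,max_speed=.15); print(s()["clock"])
for n in("side","top"): snap(n,12)
A=np.hstack([cv2.resize(load("side",k)["color"][y:y+60,x:x+56,::-1],(400,428),interpolation=cv2.INTER_CUBIC) for k,x,y in((12,165,160),(11,165,160))])
cv2.imwrite("pics/e12.png",A)
E
```

```text
tcp [  0.3   1.  -33.5]
[-0.3 -0.2 -0.3] 0.004926515563697919
-15 -14.64778855569588 [-0.4 -0.8  1.1]
-16 -15.936540517706856 [-0.3  1.3  0.1]
-17 -17.06140385129163 [0.3 1.5 0.7]
-18 -18.07213348226774 [0.  0.5 0.3]
-19 -19.06042429393745 [-0.1  1.1  0.2]
-20 -20.063374684389032 [ 0.4 -0.   1. ]
-21 -21.04212237879953 [0.5 0.2 0.4]
-22 -21.191667241065996 [-4.9  1.4 18.6]
43.2667
```

View pics/e12.png

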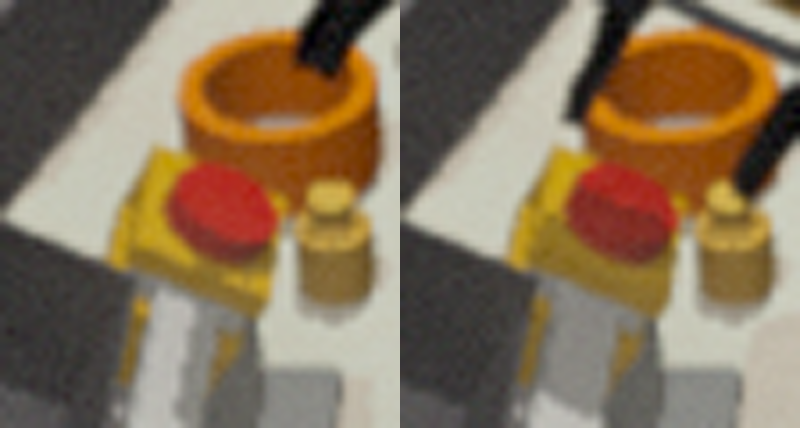

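The head sits flat on the fork in both views, at about (196,190). It stopped hard under an 18.6 N push, within 0.5 mm of the predicted home height. The tape and weight haven't moved. The robot is clear, so I'm handing the job in.

```bash
python3 - <<'E'
from rig import ctrl
print(ctrl.close_job())
E
```

```text
the job is handed in; nothing more can be done
None
```

The job is handed in: the can stands upright in the larger green tray, and the pin is through the fork and lug with its head home on the fork and released. The robot touched none of the other goods, and the clock read about 43 s of the 72 s allowed.

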